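# Seat the reagent jar in its anti-turn nest and screw its lid down snug

## Task

Stand the blue-lidded square amber jar fully home in the square nest on the white stand plate, then screw its blue lid down clockwise until it has bottomed and is snug, about 0.95 N m of turning effort; clearly less would leak and more than 1.15 N m spoils the seal. Handle the jar gently and upright, leave the white-lidded jar and all the other glassware where they are, and let go of the closed jar.

Things in the scene. Friction and masses are not known exactly. Their poses are not given: they have to be found in the camera images.
- jar: Amber square jar, 60 x 60 mm, body 80 mm tall, edges rounded 6 mm, about 0.43 kg (varying) with its blue lid. Origin: centre of the underside; z up, x and y square to its sides (any quarter turn fits the nest). It stands on the table at the start; the top of the grip rib is then about 122 mm up.
- lid: Blue round screw lid of that jar, 56 mm across, 16 mm tall, with an upright grip rib on top: 50 mm long along the lid's x, 16 mm thick along its y, standing 23 mm above the disc. Origin on the axis in the lid's underside, 82.4 to 83.1 mm above the jar's underside (82 when bottomed). Already started on the thread, it cannot come off: the jar can be lifted by it. Tightens clockwise from above.
- lid_rib (a point): Centre of the grip rib, on the lid's axis, 12 mm below the rib's top. Turning: the lid runs almost freely (0.06 N m) and sinks 0.48 mm per rad; 0.8 to 2.2 rad are left at the start, not to be told from its yaw, as the thread start varies. While the jar is not in the nest, the whole jar may turn with the lid.
- nest: Fixed stand: white plate 150 x 130 x 12 mm, in its middle a square grey nest 63 mm inside (the jar is 60), walls 8 mm thick, 20 mm above the plate, with an outward flare to 39 mm above the table. It keeps the jar from turning (which twists up to 0.1 rad before it bears). Origin: centre of the plate's underside; x and y square to the nest's sides.
- nest_floor (a point): Centre of the nest's floor, 12 mm above the table, where the jar's underside comes to stand.
- neck_mark (a point): A point on the rim of the jar's neck, 25 mm from the axis, 88 mm above the jar's underside; the reference for seal_mark. Its direction on the jar varies. Its x axis points outward, z up.
- seal_mark (a point): A point on the rubber sealing ring under the lid, 25 mm from the axis; it starts at neck_mark. The bottomed lid drags the ring clockwise (to neck_mark's -y) by 2.5 mm per N m of torque above 0.6 N m. Too little to be read off reliably: feel the torque.
- other_jar: Bystander: the same amber square jar with a white lid, 122 mm tall, 0.4 kg, loose. Origin: centre of the underside.
- dropper1: Bystander: dropper bottle 40 mm across, 98 mm tall, origin under its centre.
- dropper2: Bystander: dropper bottle 40 mm across, 98 mm tall, origin under its centre.
- dropper3: Bystander: dropper bottle 40 mm across, 98 mm tall, origin under its centre.
- dropper4: Bystander: dropper bottle 40 mm across, 98 mm tall, origin under its centre.
- beaker: Bystander: glass beaker 60 mm across, 75 mm tall, origin under its centre.
- flask: Bystander: conical flask 72 mm across, 94 mm tall, origin under its centre.
- stopper: Bystander: green stopper 32 mm across, 26 mm tall, origin under its centre.
- jar_neck (a point): Foot of the jar's neck, on its axis, 80 mm above the jar's underside. Tightening: when the lid bottoms, the torque jumps to 0.6 N m, then rises 1 N m per 0.1 rad of lid turn (less steeply at the hand, as grip and arm give). Seal friction keeps the lid tight when let go; turning the lid back loosens it easily.
Things that resemble listed ones, but are neither listed nor needed, are in the scene too. What is shaped like the jar but red or yellow is not meant.

How it is judged:
By the outcome, as a careful person would: the job done as asked, in the order asked, and still so for the second after the job is handed in, with the robot touching nothing.
It also fails if it takes over 72 s, if anything falls off the work surface, if the arm or the gripper's body presses on something with over 40 N, if the wrist force passes 120 N, or if a joint passes its speed limit or range.

## Robot

A 6-joint arm with a two-finger parallel gripper is mounted at the origin on the work surface. World frame = base frame: x ahead of the robot, y to its left, z up, the work surface at z = 0. Lengths are in mm, angles in rad, forces in N, time in s.
With the tool pointing down it reaches from about 300 to 775 mm from the base axis. Payload 14.6 kg.
Tool frame: the origin (TCP) lies midway between the tips of the shut fingers; the grasp point (between the pads) lies 19 mm behind it; z points along the fingers, x is the direction in which the jaws open and shut, and the axes are right-handed (so a half turn about z gives the same grasp; the last joint's range is limited). The gripper opens to 94 mm and grips with 3 to 60 N. Pads are 16 mm wide; open, the fingers measure 119 mm over their backs; the gripper's body (75 mm by 177 mm) begins 78 mm behind the grasp point.
Start: joints at [-1.177, 0.3, 1.521, -0, 1.321, -0.067], TCP at [244.557, -492.627, 205.446] pointing down, gripper open.
Joint ranges: [-3.03, 3.03], [-0.79, 2.21], [0.23, 2.52], [-1.04, 4.18], [0, 3.07], [-2.55, 2.55]. Speed limits (rad/s): [2.22, 2.22, 2.57, 3.14, 3.14, 3.14].

## Interface

Orientations are given as [roll, pitch, yaw] about the fixed x, y, z axes, in that order (R = Rz(yaw) Ry(pitch) Rx(roll)).
In Python, from station import * gives the robot as it stands.
- The arm moves only by the shell command python3 -m creep 'ROWS' [FORCE]. ROWS is JSON, a list of rows, each an object with "translation": the shift along the world's x, y, z in mm, a list of three; "twist": the turn about the world's z in degrees; "hand": the closure, from 0 (fully open) to 1 (shut). In form: [{"translation": [dx, dy, dz], "twist": twist, "hand": hand}, ...]. A call has exactly 5 rows; each row shifts and turns the commanded pose from where the row before left it; what a row does not reach is not made up. A row lasts 1/12 s, in which the tool goes at most 41.7 mm and 7.16 degrees, less where a joint would pass 70% of its speed; a pose out of reach is approached as far as the arm can. A call with a gripper value outside its range is refused whole. The fingers move at their own pace and stop on an object; FORCE is the grip in N (left out, the last holds). Time passes only in rows, so rows that do not move let the fingers close, or fill a call up. It gives the time, the measured TCP pose, the force and the opening at its end, in the units of the state.
- read_state(): the state, without advancing time (a new reading comes with each control period).
- get_image(name): name is "scene" or "top"; returns a dict with "color" (420x560x3 uint8, red, green, blue), "range_z" (420x560 float32, mm along the optical axis (not along the pixel's ray), 0 where there is no reading), "vertical_fov" (degrees; the focal length in pixels is half the picture's height over the tangent of half this angle, whatever the lens; pixels are square), "cx", "cy" (the principal point, pixels), "k1" (the pictures are not rectified: a ray, as slopes to the right and down, at radius r is drawn at 1 + k1 r^2 times it, then the intrinsics apply), "camera_from_world" (4x4, takes a point from world to camera coordinates). Camera axes: x right, y up, looking along -z (the intrinsics and any distortion apply to the point x, -y, -z); pixel columns grow to the right and rows downward; lengths in mm; the calibration is good to about 2 mm. A picture is of the moment at which its call begins.
- finish_job(): hands the job in, once; it reports no verdict.
The state is a dict: "time": time; "joints": joint angles; "dq": joint speeds; "joint_torque": joint torques, N m; "eef_pos": TCP position; "ee_rot": TCP orientation; "ft_force": force on the tool from outside, world axes, zero at the start; "wrist_torque": the same for the moment, N m; "finger_gap": finger opening in mm.
Only numpy, scipy, OpenCV 4.12 (cv2) and the standard library are available. Lean on these libraries where they do the work, as an engineer would, in place of code of your own. Each camera call takes 0.05 s, during which the arm holds its last target.

## Working session

There is one attempt and no reset: what is moved stays moved. The work goes in short steps, Python scripts to look and compute and a shell command to move; the robot and the scene stay as the last step left them, time stands still between calls to the robot, and variables do not carry over. Pictures are saved under pics/ and viewed, and the job is handed in when it is done.

```bash
ls; mkdir -p pics; python3 - <<'E'
from station import *
import cv2,numpy as np
print(read_state())
for n in("scene","top"):
    d=get_image(n); cv2.imwrite(f"pics/{n}0.png",d["color"][:,:,::-1]); np.savez(f"{n}0.npz",**d)
    print(n,{k:v for k,v in d.items() if k not in("color","range_z")})
E
```

```text
pics
{'time': 0.0, 'joints': array([-1.17657304e+00,  3.00477240e-01,  1.52159534e+00,  5.92956504e-06,
        1.32069508e+00, -6.66161857e-02]), 'dq': array([-3.30628328e-04, -3.31928379e-05,  7.78782414e-04, -7.71083335e-04,
       -7.07767725e-04, -4.05002181e-05]), 'joint_torque': array([-1.58971841e-03, -5.31820536e+01, -3.52741778e+01,  7.07572815e-02,
        2.44566542e-02, -1.04012508e-04]), 'eef_pos': array([ 244.47278245, -492.38045426,  204.87693228]), 'ee_rot': array([-3.14150871e+00,  1.17201105e-03, -1.10995828e+00]), 'ft_force': array([ 0.01687467, -0.18635993,  0.05588533]), 'wrist_torque': array([ 0.0164597 , -0.03569862, -0.04699995]), 'finger_gap': 94.27877632571511}
scene {'vertical_fov': 51.599803494411674, 'cx': 282.5944959777727, 'cy': 208.33653351560372, 'k1': -0.011150026337676224, 'camera_from_world': array([[ 5.20242175e-01,  8.53911039e-01,  1.35652456e-02,
        -2.90700998e+02],
       [-7.35978066e-01,  4.40221191e-01,  5.14336067e-01,
         3.41648448e+02],
       [ 4.33225537e-01, -2.77563038e-01,  8.57481425e-01,
        -1.26560517e+03],
       [ 0.00000000e+00,  0.00000000e+00,  0.00000000e+00,
         1.00000000e+00]])}
top {'vertical_fov': 49.82352515272909, 'cx': 284.9312131050243, 'cy': 209.5098831100818, 'k1': 0.0162869791857788, 'camera_from_world': array([[-2.46981074e-02, -9.99617882e-01, -1.24134768e-02,
         1.90220001e+01],
       [ 9.81722514e-01, -2.65961755e-02,  1.88450390e-01,
        -5.47237712e+02],
       [-1.88708531e-01, -7.53222164e-03,  9.82004255e-01,
        -9.28651498e+02],
       [ 0.00000000e+00,  0.00000000e+00,  0.00000000e+00,
         1.00000000e+00]])}
```

View pics/scene0.png

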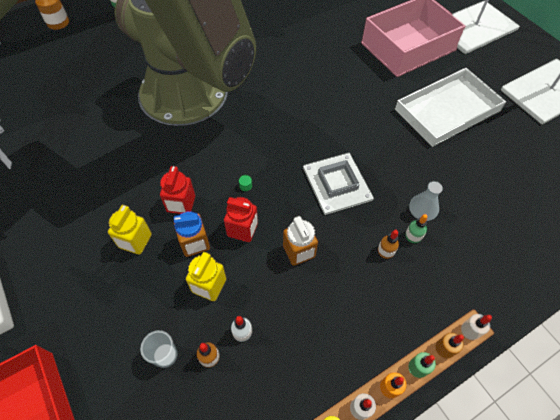

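View pics/top0.png

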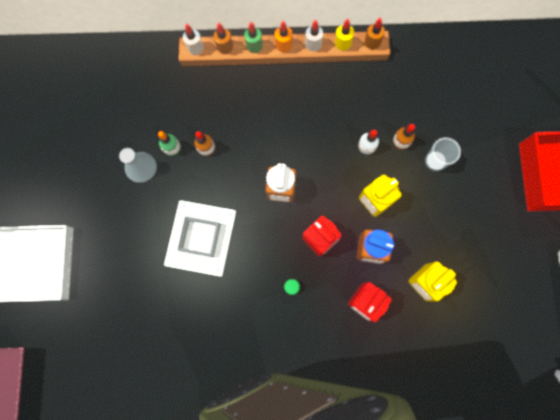

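The scene view shows the blue-lidded jar at about (192,232), between red jars (177,190) and (241,218) and yellow ones (129,230) and (206,277). The nest is at (338,180). In the top view the jar is at (376,244) and the nest at (201,238). Next I'll zoom in.

```bash
cat > h.py <<'E'
import numpy as np,cv2
def load(n): return dict(np.load(n,allow_pickle=True))
def K(d):
    f=d["color"].shape[0]/2/np.tan(np.radians(float(d["vertical_fov"]))/2)
    return f
def rays(d,uv):
    uv=np.atleast_2d(uv).astype(float);f=K(d)
    p=(uv-[float(d["cx"]),float(d["cy"])])/f
    k=float(d["k1"]); q=p.copy()
    for _ in range(20): q=p/(1+k*(q**2).sum(1,keepdims=True))
    c=np.c_[q[:,0],-q[:,1],-np.ones(len(q))]
    T=d["camera_from_world"];R=T[:3,:3];o=-R.T@T[:3,3]
    return o,c@R   # scaled so depth along axis=1
def onplane(d,uv,z):
    o,r=rays(d,uv); return o+r*((z-o[2])/r[:,2])[:,None]
def project(d,P):
    P=np.atleast_2d(P);T=d["camera_from_world"];c=P@T[:3,:3].T+T[:3,3]
    q=np.c_[c[:,0],-c[:,1]]/-c[:,2:3]
    q=q*(1+float(d["k1"])*(q**2).sum(1,keepdims=True))
    return q*K(d)+[float(d["cx"]),float(d["cy"])]
def cloud(d):
    h,w=d["range_z"].shape; u,v=np.meshgrid(np.arange(w),np.arange(h))
    o,r=rays(d,np.c_[u.ravel(),v.ravel()]); return (o+r*d["range_z"].ravel()[:,None]).reshape(h,w,3)
def tri(d1,uv1,d2,uv2):
    o1,r1=rays(d1,uv1);o2,r2=rays(d2,uv2);r1=r1[0];r2=r2[0]
    A=np.c_[r1,-r2];s=np.linalg.lstsq(A,o2-o1,rcond=None)[0]
    a=o1+r1*s[0];b=o2+r2*s[1]; return (a+b)/2,np.linalg.norm(a-b)
E
python3 - <<'E'
from h import *
s=load("scene0.npz");t=load("top0.npz")
def crop(d,x,y,w,h,k): return cv2.resize(d["color"][y:y+h,x:x+w,::-1],None,fx=k,fy=k,interpolation=cv2.INTER_CUBIC)
a=np.hstack([crop(s,160,200,65,65,6),crop(t,345,215,65,65,6)]);cv2.imwrite("pics/jar.png",a)
a=np.hstack([crop(s,295,145,90,80,4),crop(t,155,195,90,80,4)]);cv2.imwrite("pics/nest.png",a)
for n,d in(("s",s),("t",t)):
    hsv=cv2.cvtColor(d["color"],cv2.COLOR_RGB2HSV);m=(cv2.inRange(hsv,(100,120,60),(130,255,255))>0)
    c=cloud(d);p=c[m&(d["range_z"]>0)];print(n,m.sum(),len(p),np.median(p,0),np.percentile(p[:,2],[5,25,50,75,95]))
    c=c.reshape(-1,3)
    print("table z",np.median(c[(c[:,0]>450)&(c[:,0]<600)&(abs(c[:,1])<300)],0))
E
```

```text
s 544 542 [ 472.67983935 -184.56871128   99.3149573 ] [ 87.9564378   96.97568362  99.3149573  117.43369144 121.84340228]
table z [522.72729853 -62.87180593   1.26102813]
t 599 596 [ 462.37853598 -181.6272861   100.51260208] [ 96.18700429  98.79932925 100.51260208 120.51624123 123.89435507]
table z [525.5279765   -1.22766652   2.36302095]
```

View pics/jar.png

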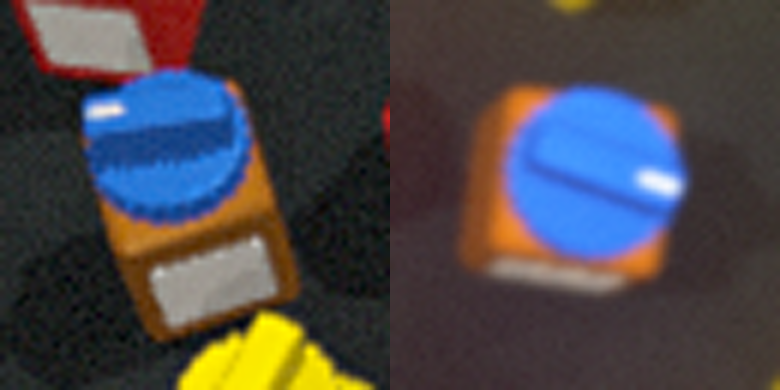

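View pics/nest.png

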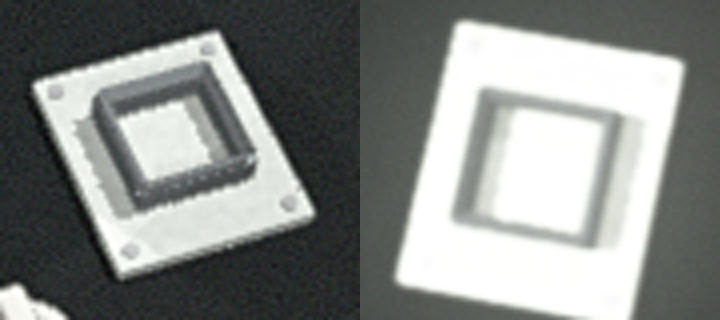

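Left is the scene view and right the top view. The rib's white index dot is at its -y end, and the amber shoulder shows around the lid. The grey nest ring and the plate corners are clear in both views. Now I'll measure them.

```bash
cat > meas.py <<'E'
from h import *
def hsv(d): return cv2.cvtColor(d["color"],cv2.COLOR_RGB2HSV)
def rect(p):
    (c,wh,a)=cv2.minAreaRect(np.float32(p[:,:2])); return np.round(c,1),np.round(wh,1),round(a,1)
def big(m,near=None):
    n,l,st,ce=cv2.connectedComponentsWithStats(m.astype(np.uint8)); i=1+np.argmax(st[1:,4]); return l==i
def jar(d,tag):
    H=hsv(d);blue=big(cv2.inRange(H,(100,120,40),(130,255,255)))
    hull=cv2.convexHull(cv2.findContours(blue.astype(np.uint8),0,1)[0][0])
    f=np.zeros(blue.shape,np.uint8);cv2.fillConvexPoly(f,hull,1);f=f>0
    c=cloud(d);ok=d["range_z"]>0
    print(tag,"blue px centroid",np.round(np.argwhere(f).mean(0)[::-1],1))
    top=c[f&ok]; zt=np.percentile(top[:,2],96)
    rib=top[top[:,2]>zt-7]; print(" rib z",round(float(np.median(rib[:,2])),1),"mean",rib.mean(0).round(1),"rect",rect(rib),len(rib))
    u=np.cov(rib[:,:2].T);w,v=np.linalg.eigh(u);print(" rib yaw pca",np.degrees(np.arctan2(*v[::-1,1])).round(1))
    disc=top[(top[:,2]<zt-18)&(top[:,2]>zt-30)];print(" disc z",np.median(disc[:,2]).round(1),"rect",rect(disc))
    am=big(cv2.dilate(cv2.inRange(H,(6,120,60),(18,255,255))*f.__class__(1) if False else ((cv2.inRange(H,(4,110,40),(20,255,255))>0)&cv2.dilate(f.astype(np.uint8),np.ones((45,45))).astype(bool)).astype(np.uint8),np.ones((1,1))))
    sh=c[am&ok];sh2=sh[(sh[:,2]>zt-52)&(sh[:,2]<zt-34)]
    print(" shoulder z",np.median(sh2[:,2]).round(1),"rect",rect(sh2),len(sh2))
    return f,am
if __name__=="__main__":
    import sys
    for n in("scene0","top0"):
        d=load(n+".npz");jar(d,n)
        c=cloud(d);H=hsv(d)
        # white plate
        g=(H[...,1]<60)&(H[...,2]>50)
        box=np.zeros(g.shape,bool)
        if n[0]=="s": box[145:220,295:380]=1
        else: box[195:280,155:245]=1
        pl=big(g&box)
        ct=max(cv2.findContours(pl.astype(np.uint8),0,1)[0],key=cv2.contourArea)
        hull=cv2.convexHull(ct)[:,0]
        P=onplane(d,hull,12.0);print(" plate@12",rect(P)," depth z",np.median(c[pl][:,2]).round(1))
        w=c[pl&(d["range_z"]>0)];zz=w[:,2]; print(" plate hist",np.histogram(zz,np.arange(0,60,4))[0])
        r=w[(zz>33)&(zz<46)];print(" rim",rect(r),len(r),np.median(r[:,2]))
E
python3 meas.py
```

```text
scene0 blue px centroid [187.  223.4]
 rib z 120.2 mean [ 465.8 -184.   120.1] rect (array([ 464.5, -183. ]), array([48.2, 17.1]), 65.7) 171
 rib yaw pca 68.1
 disc z 97.7 rect (array([ 466.2, -183.4]), array([53.4, 55.1]), 32.6)
 shoulder z 77.0 rect (array([ 480.6, -186.3]), array([60. , 28.9]), 80.9) 179
 plate@12 (array([499.4, 197. ]), array([137., 161.]), 77.5)  depth z 12.4
 plate hist [117  82 966 914  79  66  77 117 149 148  21   0   0   0]
 rim (array([498. , 197.9]), array([80.2, 80.8]), 79.0) 273 36.905179858673364
top0 blue px centroid [379.  243.3]
 rib z 122.1 mean [ 463.3 -183.3  122.2] rect (array([ 463.3, -183.8]), array([51. , 16.4]), 69.1) 212
 rib yaw pca 69.1
 disc z 99.5 rect (array([ 463.6, -183.1]), array([56.3, 54.9]), 76.2)
 shoulder z 78.7 rect (array([ 466.5, -160.5]), array([61.2, 23.8]), 0.5) 120
 plate@12 (array([499.6, 199.6]), array([206.5, 189.3]), 88.5)  depth z 8.7
 plate hist [2331  154 1114 1966  142   30   41   52  180  228   76    1    0    0]
 rim (array([497.2, 197.5]), array([79. , 78.2]), 78.2) 450 37.400338575483374
```

```bash
cat > body.py <<'E'
from h import *
import sys
def body(d,c0,zlo,zhi,tag,half=48):
    c=cloud(d);H=cv2.cvtColor(d["color"],cv2.COLOR_RGB2HSV)
    ok=d["range_z"]>0
    m=ok&(np.hypot(c[...,0]-c0[0],c[...,1]-c0[1])<half)&(c[...,2]>zlo)&(c[...,2]<zhi)
    m&=~((H[...,1]>200)&((H[...,0]<4)|(H[...,0]>172)|((H[...,0]>22)&(H[...,0]<40))))
    p=c[m][:,:2]-c0
    # best square yaw: faces visible: robust - maximise count of points near line
    T=d["camera_from_world"];cam=(-T[:3,:3].T@T[:3,3])[:2]-c0
    best=[]
    for k in range(4):
        a0=np.radians(k*90-7); n=np.array([np.cos(a0),np.sin(a0)])
        if n@cam<0.25*np.linalg.norm(cam):continue
        q=p[(p@n>22)&(abs(p@[-n[1],n[0]])<23)]
        if len(q)<20: continue
        for _ in range(4):
            vx,vy,x,y=cv2.fitLine(np.float32(q),cv2.DIST_HUBER,0,.01,.01).ravel()
            r=abs((q-[x,y])@[-vy,vx]); q=q[r<max(2.5*np.median(r),.8)]
        ang=np.degrees(np.arctan2(vy,vx))
        nn=np.array([-vy,vx]);nn*=np.sign(nn@n)
        print(tag,"face",k,len(q),"yaw mod90",round((ang+45)%90-45,2),"offset",round(float(nn@[x,y]),2),"med res",np.median(r).round(2))
if __name__=="__main__":
    for n in("scene0","top0"): body(load(n+".npz"),np.array([464,-183.5]),14,72,n)
E
python3 body.py
python3 - <<'E'
from h import *
from meas import rect,big
t=load("top0.npz");s=load("scene0.npz")
for n,d,bx in(("s",s,(145,220,295,380)),("t",t,(195,280,155,245))):
    H=cv2.cvtColor(d["color"],cv2.COLOR_RGB2HSV);print(d["camera_from_world"][:3,:3].T@-d["camera_from_world"][:3,3])
    sub=d["color"][bx[0]:bx[1],bx[2]:bx[3]].min(2)
    th,b=cv2.threshold(sub,0,255,cv2.THRESH_OTSU)
    m=np.zeros(H.shape[:2],bool);m[bx[0]:bx[1],bx[2]:bx[3]]=b>0;m=big(m)
    h=cv2.convexHull(max(cv2.findContours(m.astype(np.uint8),0,1)[0],key=cv2.contourArea))[:,0]
    print(n,th,rect(onplane(d,h,12.)))
    q=cv2.boxPoints(cv2.minAreaRect(np.float32(onplane(d,h,12.)[:,:2]))); print(q.round(1).tolist())
E
```

```text
scene0 face 0 205 yaw mod90 -11.18 offset 30.42 med res 0.43
top0 face 1 74 yaw mod90 -10.84 offset 30.39 med res 0.13
top0 face 2 62 yaw mod90 -10.02 offset 30.84 med res 0.12
[ 950.97316067 -253.4533097   913.45423274]
s 126.0 (array([499.5, 196.9]), array([133., 155.]), 77.9)
[[409.79998779296875, 148.10000610351562], [561.4000244140625, 115.5999984741211], [589.2000122070312, 245.6999969482422], [437.70001220703125, 278.1000061035156]]
[ 362.46093021   -2.53450765 1015.30301112]
t 165.0 (array([497.2, 197.1]), array([133.9, 152.7]), 78.0)
[[408.6000061035156, 147.5], [558.0, 115.80000305175781], [585.7999877929688, 246.8000030517578], [436.3999938964844, 278.5]]
```

The jar is at about (464.0, -183.4) with body yaw -10.8°, rib yaw +69° and rib top at z≈121. The nest is at about (497.7, 197.5) with yaw -11.8° and rim at about 38–39. I'll move above the jar with the jaws partly closed.

```bash
python3 -m creep '[{"translation":[22,31,0],"twist":4.3,"hand":0.45},{"translation":[22,31,0],"twist":4.3,"hand":0.45},{"translation":[22,31,0],"twist":4.3,"hand":0.45},{"translation":[22,31,0],"twist":4.3,"hand":0.45},{"translation":[22,31,0],"twist":4.3,"hand":0.45}]' 40
```

```text
time: 0.52
eef_pos: [355.1, -336.0, 205.3]
ee_rot: [-3.142, 0.0, -0.731]
ft_force: [0.5, -0.0, -0.3]
finger_gap: 64.3
```

```bash
python3 -m creep '[{"translation":[22,31,0],"twist":4.3,"hand":0.45},{"translation":[22,31,0],"twist":4.3,"hand":0.45},{"translation":[22,31,0],"twist":4.3,"hand":0.45},{"translation":[22,31,0],"twist":4.3,"hand":0.45},{"translation":[20,30,0],"twist":4.0,"hand":0.45}]'; python3 -m creep '[{"translation":[0,0,-20],"twist":0,"hand":0.45},{"translation":[0,0,-20],"twist":0,"hand":0.45},{"translation":[0,0,-15],"twist":0,"hand":0.45},{"translation":[0,0,0],"twist":0,"hand":0.45},{"translation":[0,0,0],"twist":0,"hand":0.45}]'; python3 - <<'E'
from station import *
import cv2,numpy as np
print(read_state())
for n in("scene","top"):
    d=get_image(n); np.savez(f"{n}1.npz",**d); cv2.imwrite(f"pics/{n}1.png",d["color"][:,:,::-1])
E
```

```text
time: 0.93
eef_pos: [463.3, -181.7, 205.3]
ee_rot: [-3.142, 0.0, -0.361]
ft_force: [-0.1, -1.2, 0.1]
finger_gap: 51.7
time: 1.35
eef_pos: [462.3, -183.5, 150.3]
ee_rot: [-3.141, 0.001, -0.365]
ft_force: [0.0, 0.1, 0.9]
finger_gap: 51.7
{'time': 1.35, 'joints': array([-4.51522780e-01,  2.39130270e-01,  1.73289141e+00,  1.70989276e-05,
        1.17097129e+00, -8.67657758e-02]), 'dq': array([-0.00536306, -0.02337772, -0.02720922,  0.00046718,  0.00886706,
       -0.0013953 ]), 'joint_torque': array([ 2.61421697e-01, -4.52022994e+01, -3.11132419e+01,  6.70152507e-02,
       -2.18162849e-01, -1.05635063e-03]), 'eef_pos': array([ 462.3397622 , -183.5233487 ,  150.27288763]), 'ee_rot': array([-3.14145562e+00,  1.39368727e-03, -3.64763576e-01]), 'ft_force': array([0.03530755, 0.05562069, 0.91210136]), 'wrist_torque': array([ 0.02284902, -0.04681282,  0.03724808]), 'finger_gap': 51.66149015315712}
```

```bash
python3 - <<'E'
from h import *
s=load("scene1.npz");t=load("top1.npz")
def crop(d,x,y,w,h,k): return cv2.resize(d["color"][y:y+h,x:x+w,::-1],None,fx=k,fy=k,interpolation=cv2.INTER_CUBIC)
cv2.imwrite("pics/a1.png",np.hstack([crop(s,120,130,130,150,3),crop(t,320,170,130,150,3)]))
for n,d in(("s",s),("t",t)): print(n,project(d,[[464,-183.4,122],[462.3,-183.5,150.3]]).round(1).tolist())
E
```

```text
s [[185.0, 216.9], [182.2, 209.4]]
t [[380.7, 241.8], [383.7, 240.9]]
```

View pics/a1.png

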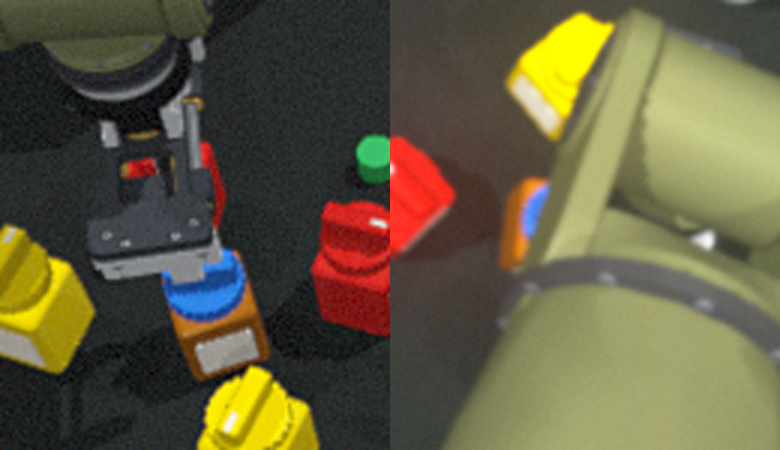

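The gripper is above the lid, and its jaws appear to be across the rib (scene crop about (185,250)). The top view is blocked by the arm. I'll descend to TCP z≈102 and grip.

```bash
python3 -m creep '[{"translation":[1.6,0,-16],"twist":0,"hand":0.45},{"translation":[0,0,-14],"twist":0,"hand":0.45},{"translation":[0,0,-10],"twist":0,"hand":0.45},{"translation":[0,0,-6],"twist":0,"hand":0.45},{"translation":[0,0,-2],"twist":0,"hand":0.45}]' ; python3 -m creep '[{"translation":[0,0,0],"twist":0,"hand":0.7},{"translation":[0,0,0],"twist":0,"hand":0.75},{"translation":[0,0,0],"twist":0,"hand":0.8},{"translation":[0,0,0],"twist":0,"hand":0.85},{"translation":[0,0,0],"twist":0,"hand":0.9}]' 30; python3 -m creep '[{"translation":[0,0,0],"twist":0,"hand":1},{"translation":[0,0,0],"twist":0,"hand":1},{"translation":[0,0,0],"twist":0,"hand":1},{"translation":[0,0,0],"twist":0,"hand":1},{"translation":[0,0,0],"twist":0,"hand":1}]' 40;python3 -c "
from station import *;s=read_state();print(s['eef_pos'],s['ft_force'],s['wrist_torque'])"
```

```text
time: 1.87
eef_pos: [464.1, -183.7, 102.2]
ee_rot: [-3.142, 0.0, -0.365]
ft_force: [-0.6, 0.3, -0.6]
finger_gap: 51.7
time: 2.28
eef_pos: [464.3, -183.7, 102.8]
ee_rot: [3.142, -0.001, -0.365]
ft_force: [0.0, 0.5, 0.1]
finger_gap: 21.8
time: 2.7
eef_pos: [464.1, -183.7, 102.5]
ee_rot: [3.142, -0.0, -0.365]
ft_force: [-2.1, 0.3, 1.0]
finger_gap: 15.7
[ 464.1390696  -183.66064795  102.53540599] [-2.07585312  0.25122966  1.0457076 ] [-0.00074791  0.29154674  0.01735476]
```

Gripped with a gap of 15.7. Lifting.

```bash
python3 -m creep '[{"translation":[0,0,4],"twist":0,"hand":1},{"translation":[0,0,8],"twist":0,"hand":1},{"translation":[0,0,12],"twist":0,"hand":1},{"translation":[0,0,16],"twist":0,"hand":1},{"translation":[0,0,16],"twist":0,"hand":1}]'; python3 -m creep '[{"translation":[0,0,16],"twist":0,"hand":1},{"translation":[0,0,16],"twist":0,"hand":1},{"translation":[0,0,16],"twist":0,"hand":1},{"translation":[0,0,16],"twist":0,"hand":1},{"translation":[0,0,16],"twist":0,"hand":1}]';python3 -m creep '[{"translation":[0,0,8],"twist":0,"hand":1},{"translation":[0,0,2],"twist":0,"hand":1},{"translation":[0,0,0],"twist":0,"hand":1},{"translation":[0,0,0],"twist":0,"hand":1},{"translation":[0,0,0],"twist":0,"hand":1}]'; python3 - <<'E'
from station import *
import cv2,numpy as np
print(read_state())
for n in("scene",):
    d=get_image(n); np.savez(f"{n}2.npz",**d); cv2.imwrite(f"pics/{n}2.png",d["color"][:,:,::-1])
E
```

```text
time: 3.12
eef_pos: [464.0, -183.5, 159.4]
ee_rot: [-3.141, 0.0, -0.365]
ft_force: [-0.0, -0.2, -2.6]
finger_gap: 15.3
time: 3.53
eef_pos: [464.0, -183.5, 239.7]
ee_rot: [-3.142, -0.0, -0.365]
ft_force: [0.4, 0.5, -2.9]
finger_gap: 15.5
time: 3.95
eef_pos: [463.9, -183.5, 247.5]
ee_rot: [-3.141, 0.002, -0.365]
ft_force: [-0.7, 0.7, -3.3]
finger_gap: 15.9
{'time': 3.95, 'joints': array([-4.50134829e-01,  1.54997346e-01,  1.60004003e+00,  1.33201956e-05,
        1.38811896e+00, -8.53667225e-02]), 'dq': array([ 0.00094307,  0.00135985, -0.00440322, -0.00027649,  0.00311211,
        0.00012545]), 'joint_torque': array([ 1.20553473e-02, -4.75075471e+01, -3.77583504e+01,  7.56077073e-02,
        2.68651277e-02,  2.68587610e-04]), 'eef_pos': array([ 463.86641712, -183.49710498,  247.48998876]), 'ee_rot': array([-3.14144628e+00,  1.55687693e-03, -3.64770423e-01]), 'ft_force': array([-0.66914647,  0.66041593, -3.31539373]), 'wrist_torque': array([-0.03296979, -0.05133699,  0.04671455]), 'finger_gap': 15.870885874393062}
```

View pics/scene2.png

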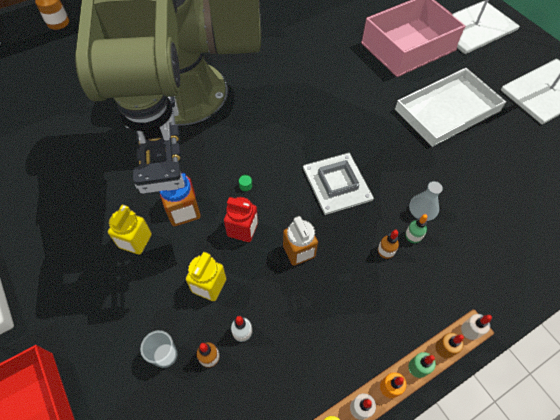

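The jar is held and hangs upright; its label is at about (183,213), and its underside is at about z=145. Carrying it to above the nest.

```bash
python3 -m creep '[{"translation":[1.1,12,0],"twist":0,"hand":1},{"translation":[2,22,0],"twist":0,"hand":1},{"translation":[2.6,30,0],"twist":0,"hand":1},{"translation":[2.8,32,0],"twist":0,"hand":1},{"translation":[2.8,32,0],"twist":0,"hand":1}]'; python3 -m creep '[{"translation":[2.9,32,0],"twist":0,"hand":1},{"translation":[2.9,32,0],"twist":0,"hand":1},{"translation":[2.9,32,0],"twist":0,"hand":1},{"translation":[2.9,32,0],"twist":0,"hand":1},{"translation":[2.9,32,0],"twist":0,"hand":1}]'; python3 -m creep '[{"translation":[2.9,32,0],"twist":-0.5,"hand":1},{"translation":[2.5,28,0],"twist":-0.5,"hand":1},{"translation":[1.6,18,0],"twist":0,"hand":1},{"translation":[0.9,10,0],"twist":0,"hand":1},{"translation":[0.4,5,0],"twist":0,"hand":1}]';python3 -m creep '[{"translation":[0,0,-20],"twist":0,"hand":1},{"translation":[0,0,-25],"twist":0,"hand":1},{"translation":[0,0,-15],"twist":0,"hand":1},{"translation":[0,0,0],"twist":0,"hand":1},{"translation":[0,0,0],"twist":0,"hand":1}]'; python3 - <<'E'
from station import *
import cv2,numpy as np
s=read_state();print({k:np.round(s[k],3) for k in("time","joints","eef_pos","ee_rot","ft_force","wrist_torque")})
for n in("scene","top"):
    d=get_image(n); np.savez(f"{n}3.npz",**d)
from h import *
s=load("scene3.npz");t=load("top3.npz")
cv2.imwrite("pics/a3.png",np.hstack([cv2.resize(s["color"][80:230,270:400,::-1],None,fx=3,fy=3),cv2.resize(t["color"][140:290,130:260,::-1],None,fx=3,fy=3)]))
E
```

```text
time: 4.42
eef_pos: [475.1, -53.8, 248.1]
ee_rot: [-3.141, 0.001, -0.365]
ft_force: [0.9, -0.8, -3.0]
finger_gap: 15.8
time: 4.83
eef_pos: [489.4, 106.6, 248.2]
ee_rot: [3.142, 0.0, -0.365]
ft_force: [1.3, -0.8, -2.8]
finger_gap: 15.9
time: 5.25
eef_pos: [497.8, 198.7, 248.0]
ee_rot: [3.141, 0.001, -0.381]
ft_force: [-0.5, -0.4, -2.6]
finger_gap: 15.8
time: 5.67
eef_pos: [498.2, 196.7, 188.5]
ee_rot: [3.141, 0.001, -0.383]
ft_force: [-0.3, 0.2, -2.8]
finger_gap: 15.7
{'time': np.float64(5.667), 'joints': array([ 0.308,  0.283,  1.583, -0.   ,  1.276,  0.691]), 'eef_pos': array([498.179, 196.743, 188.538]), 'ee_rot': array([ 3.141e+00,  1.000e-03, -3.830e-01]), 'ft_force': array([-0.263,  0.225, -2.753]), 'wrist_torque': array([-0.047, -0.02 , -0.049])}
```

View pics/a3.png

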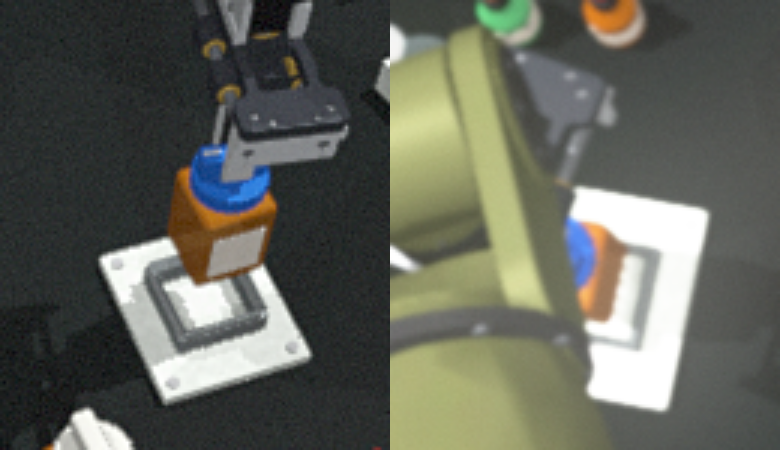

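The jar hangs above the nest at scene crop (225,220). I'll check the hanging body's yaw and position from the depth.

```bash
python3 - <<'E'
from body import *
for c in ([497.7,197.5],):
  for n in("scene3","top3"): body(load(n+".npz"),np.array(c),98,160,n)
E
```

```text
scene3 face 0 248 yaw mod90 -11.03 offset 31.0 med res 0.56
scene3 face 3 163 yaw mod90 -11.55 offset 30.4 med res 0.36
top3 face 3 150 yaw mod90 -11.46 offset 30.01 med res 0.23
```

Alignment is within about 0.5 mm and 0.5°. Descending into the nest while watching the force.

```bash
python3 -m creep '[{"translation":[-0.4,0.5,-14],"twist":-0.4,"hand":1},{"translation":[0,0,-12],"twist":0,"hand":1},{"translation":[0,0,-9],"twist":0,"hand":1},{"translation":[0,0,-5],"twist":0,"hand":1},{"translation":[0,0,-4],"twist":0,"hand":1}]'; python3 -m creep '[{"translation":[0,0,-3],"twist":0,"hand":1},{"translation":[0,0,-3],"twist":0,"hand":1},{"translation":[0,0,-3],"twist":0,"hand":1},{"translation":[0,0,-3],"twist":0,"hand":1},{"translation":[0,0,-2],"twist":0,"hand":1}]'
```

```text
time: 6.18
eef_pos: [498.1, 197.8, 144.6]
ee_rot: [-3.141, -0.0, -0.389]
ft_force: [-0.3, -0.3, -3.9]
finger_gap: 15.8
time: 6.6
eef_pos: [497.9, 197.9, 130.2]
ee_rot: [-3.142, -0.0, -0.389]
ft_force: [-0.1, 0.4, -3.5]
finger_gap: 15.6
```

Now at a bottom height of about 27.7, so no contact yet.

```bash
python3 -m creep '[{"translation":[0,-0.2,-2],"twist":0,"hand":1},{"translation":[0,0,-2],"twist":0,"hand":1},{"translation":[0,0,-2],"twist":0,"hand":1},{"translation":[0,0,-1.5],"twist":0,"hand":1},{"translation":[0,0,-1],"twist":0,"hand":1}]'; python3 -m creep '[{"translation":[0,0,-1],"twist":0,"hand":1},{"translation":[0,0,-1],"twist":0,"hand":1},{"translation":[0,0,-1],"twist":0,"hand":1},{"translation":[0,0,-1],"twist":0,"hand":1},{"translation":[0,0,-0.5],"twist":0,"hand":1}]'
```

```text
time: 7.02
eef_pos: [497.8, 197.7, 121.8]
ee_rot: [3.142, 0.0, -0.389]
ft_force: [-0.7, -0.2, -3.7]
finger_gap: 15.7
time: 7.43
eef_pos: [497.8, 197.6, 117.3]
ee_rot: [3.142, 0.0, -0.389]
ft_force: [0.7, -0.8, -3.6]
finger_gap: 15.6
```

```bash
python3 -m creep '[{"translation":[0,0,-0.5],"twist":0,"hand":1},{"translation":[0,0,-0.5],"twist":0,"hand":1},{"translation":[0,0,-0.5],"twist":0,"hand":1},{"translation":[0,0,-0.5],"twist":0,"hand":1},{"translation":[0,0,-0.2],"twist":0,"hand":1}]'; python3 -m creep '[{"translation":[0,0,-0.2],"twist":0,"hand":1},{"translation":[0,0,-0.2],"twist":0,"hand":1},{"translation":[0,0,-0.2],"twist":0,"hand":1},{"translation":[0,0,-0.2],"twist":0,"hand":1},{"translation":[0,0,0],"twist":0,"hand":1}]'
```

```text
time: 7.85
eef_pos: [497.8, 197.7, 115.2]
ee_rot: [3.142, 0.0, -0.389]
ft_force: [0.5, -0.0, -4.2]
finger_gap: 15.5
time: 8.27
eef_pos: [497.9, 197.7, 114.7]
ee_rot: [-3.141, -0.0, -0.389]
ft_force: [-1.4, -0.0, 0.1]
finger_gap: 15.6
```

```bash
python3 -m creep '[{"translation":[0,0,-0.2],"twist":0,"hand":1},{"translation":[0,0,-0.2],"twist":0,"hand":1},{"translation":[0,0,0],"twist":0,"hand":1},{"translation":[0,0,0],"twist":0,"hand":1},{"translation":[0,0,0],"twist":0,"hand":1}]';  python3 -c "
from station import *;s=read_state();print(s['eef_pos'],s['ft_force'],s['wrist_torque'])"
```

```text
time: 8.68
eef_pos: [497.9, 197.7, 114.3]
ee_rot: [-3.141, -0.0, -0.389]
ft_force: [-2.7, 1.1, 4.4]
finger_gap: 15.5
[497.93381948 197.72068948 114.29322887] [-2.68900973  1.08287701  4.42584296] [-3.89481632e-02  5.22435224e-01  4.16079008e-04]
```

The jar is seated: contact came at the expected TCP height of about 114.5, with about 4 N reaction. From this yaw joint 6 can't turn far enough clockwise, so I'll let go, rise, make a half turn the other way and regrip.

```bash
python3 -m creep '[{"translation":[0,0,0],"twist":0,"hand":0.75},{"translation":[0,0,0],"twist":0,"hand":0.6},{"translation":[0,0,0],"twist":0,"hand":0.6},{"translation":[0,0,6],"twist":0,"hand":0.6},{"translation":[0,0,12],"twist":0,"hand":0.6}]'; python3 -m creep '[{"translation":[0,0,14],"twist":0,"hand":0.6},{"translation":[0,0,10],"twist":7,"hand":0.6},{"translation":[0,0,0],"twist":7,"hand":0.6},{"translation":[0,0,0],"twist":7,"hand":0.6},{"translation":[0,0,0],"twist":7,"hand":0.6}]'; python3 -m creep '[{"translation":[0,0,0],"twist":7,"hand":0.6},{"translation":[0,0,0],"twist":7,"hand":0.6},{"translation":[0,0,0],"twist":7,"hand":0.6},{"translation":[0,0,0],"twist":7,"hand":0.6},{"translation":[0,0,0],"twist":7,"hand":0.6}]'; python3 - <<'E'
from station import *
import cv2,numpy as np
s=read_state();print({k:np.round(s[k],3) for k in("time","joints","eef_pos","ee_rot","ft_force","wrist_torque")})
from h import *
for n in("scene",):
    d=get_image(n); np.savez(f"{n}4.npz",**d)
s=load("scene4.npz")
cv2.imwrite("pics/a4.png",cv2.resize(s["color"][80:230,270:400,::-1],None,fx=4,fy=4)[:600])
from body import body
body(s,np.array([497.7,197.5]),45,88,"scene4")
from meas import jar
try: jar(s,"s4")
except Exception as e: print(e)
E
```

```text
time: 9.1
eef_pos: [497.3, 197.4, 131.4]
ee_rot: [3.14, 0.002, -0.389]
ft_force: [-0.1, -0.4, 0.2]
finger_gap: 37.6
time: 9.52
eef_pos: [498.0, 197.7, 156.6]
ee_rot: [-3.142, -0.001, 0.106]
ft_force: [0.2, 0.3, 0.4]
finger_gap: 37.7
time: 9.93
eef_pos: [498.0, 197.7, 156.5]
ee_rot: [3.141, -0.0, 0.716]
ft_force: [-0.5, -0.2, -0.7]
finger_gap: 37.7
{'time': np.float64(9.933), 'joints': array([ 0.31 ,  0.314,  1.621, -0.   ,  1.206, -0.407]), 'eef_pos': array([497.968, 197.671, 156.46 ]), 'ee_rot': array([ 3.141, -0.   ,  0.716]), 'ft_force': array([-0.502, -0.226, -0.711]), 'wrist_torque': array([-0.027, -0.14 , -0.013])}
scene4 face 0 150 yaw mod90 -11.9 offset 30.24 med res 0.61
scene4 face 3 94 yaw mod90 -11.37 offset 29.4 med res 0.28
s4 blue px centroid [342.7 157.5]
 rib z 132.8 mean [500.1 195.9 133.3] rect (array([499.2, 196.7]), array([48.3, 27.9]), 50.2) 144
 rib yaw pca 64.5
 disc z 110.2 rect (array([499.7, 194.1]), array([57.6, 52.9]), 12.7)
 shoulder z 89.8 rect (array([499.5, 196.7]), array([60. , 59.4]), 77.0) 175
```

View pics/a4.png

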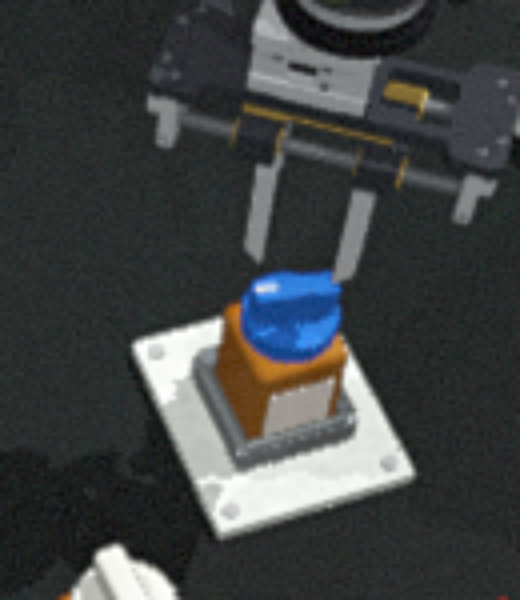

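The jar stands upright in the nest (crop about (285,380)), its yaw matches the nest, and the rib is 12.6 mm higher than on the table, so it is home. I'll finish the half turn and regrip.

```bash
python3 -m creep '[{"translation":[0,0,0],"twist":7,"hand":0.6},{"translation":[0,0,0],"twist":7,"hand":0.6},{"translation":[0,0,0],"twist":7,"hand":0.6},{"translation":[0,0,0],"twist":7,"hand":0.6},{"translation":[0,0,0],"twist":7,"hand":0.6}]'; python3 -m creep '[{"translation":[0,0,0],"twist":7,"hand":0.6},{"translation":[0,0,0],"twist":7,"hand":0.6},{"translation":[0,0,0],"twist":7,"hand":0.6},{"translation":[0,0,0],"twist":7,"hand":0.6},{"translation":[0,0,0],"twist":7,"hand":0.6}]'; python3 -m creep '[{"translation":[0,0,0],"twist":7,"hand":0.6},{"translation":[0,0,0],"twist":7,"hand":0.6},{"translation":[0,0,0],"twist":7,"hand":0.6},{"translation":[0,0,0],"twist":7,"hand":0.6},{"translation":[0,0,0],"twist":7,"hand":0.6}]';python3 -m creep '[{"translation":[0,0,0],"twist":7,"hand":0.6},{"translation":[0,0,0],"twist":4.7,"hand":0.6},{"translation":[0,0,0],"twist":0,"hand":0.6},{"translation":[0,0,0],"twist":0,"hand":0.6},{"translation":[0,0,0],"twist":0,"hand":0.6}]';python3 -c "
from station import *;s=read_state();print(s['joints'],s['eef_pos'],s['ft_force'],s['wrist_torque'])"
```

```text
time: 10.4
eef_pos: [497.9, 197.7, 156.4]
ee_rot: [3.141, -0.0, 1.324]
ft_force: [0.0, -0.3, -0.3]
finger_gap: 37.3
time: 10.82
eef_pos: [497.9, 197.7, 156.4]
ee_rot: [3.141, 0.0, 1.935]
ft_force: [-0.5, -0.3, -0.4]
finger_gap: 37.5
time: 11.23
eef_pos: [497.9, 197.7, 156.4]
ee_rot: [3.141, 0.0, 2.546]
ft_force: [-1.1, 1.2, -0.3]
finger_gap: 37.6
time: 11.65
eef_pos: [497.9, 197.7, 156.2]
ee_rot: [3.142, 0.0, 2.743]
ft_force: [-0.9, 0.2, -0.5]
finger_gap: 37.4
[ 3.09543912e-01  3.13810141e-01  1.62175758e+00 -1.95485565e-05
  1.20586678e+00 -2.43331658e+00] [497.90443132 197.66324444 156.20067633] [-0.86304019  0.15134828 -0.45616908] [ 0.13217735 -0.07927129 -0.05231869]
```

```bash
python3 -m creep '[{"translation":[0,0,-14],"twist":0,"hand":0.6},{"translation":[0,0,-13],"twist":0,"hand":0.6},{"translation":[0,0,-9],"twist":0,"hand":0.6},{"translation":[0,0,-5],"twist":0,"hand":0.6},{"translation":[0,0,-1.5],"twist":0,"hand":0.6}]'; python3 -m creep '[{"translation":[0,0,0],"twist":0,"hand":0.75},{"translation":[0,0,0],"twist":0,"hand":0.8},{"translation":[0,0,0],"twist":0,"hand":0.85},{"translation":[0,0,0],"twist":0,"hand":1},{"translation":[0,0,0],"twist":0,"hand":1}]' 60;python3 -m creep '[{"translation":[0,0,0],"twist":0,"hand":1},{"translation":[0,0,0],"twist":0,"hand":1},{"translation":[0,0,0],"twist":0,"hand":1},{"translation":[0,0,0],"twist":0,"hand":1},{"translation":[0,0,0],"twist":0,"hand":1}]';python3 -c "
from station import *;s=read_state();print(s['joints'],s['eef_pos'],s['ft_force'],s['wrist_torque'])"
```

```text
time: 12.07
eef_pos: [497.6, 197.6, 112.8]
ee_rot: [-3.141, -0.001, 2.746]
ft_force: [-0.3, 1.1, -0.7]
finger_gap: 38.0
time: 12.48
eef_pos: [497.9, 197.8, 113.9]
ee_rot: [3.141, 0.0, 2.747]
ft_force: [-1.2, 1.2, 0.2]
finger_gap: 15.4
time: 12.9
eef_pos: [497.9, 197.8, 113.7]
ee_rot: [3.141, 0.0, 2.747]
ft_force: [-2.2, 2.2, 4.4]
finger_gap: 15.4
[ 3.09632606e-01  3.62584273e-01  1.66340711e+00  1.30463143e-04
  1.11535443e+00 -2.43760254e+00] [497.90042388 197.75021301 113.71177733] [-2.20227102  2.17012163  4.40763113] [ 0.48117526  0.29720706 -0.02535558]
```

Gripped at 60 N. Turning clockwise by 30° first, well short of the 46° minimum.

```bash
cat > chk.py <<'E'
from station import *
import sys
s=read_state();t=s["wrist_torque"]
print("T",t.round(3),"F",s["ft_force"].round(1),"yaw",s["ee_rot"][2].round(4),"j6",s["joints"][5].round(3),"z",s["eef_pos"][2].round(2),"gap",round(s["finger_gap"],1))
sys.exit(abs(t[2])>0.3)
E
python3 -m creep '[{"translation":[0,0,-0.03],"twist":-3,"hand":1},{"translation":[0,0,-0.03],"twist":-3,"hand":1},{"translation":[0,0,-0.03],"twist":-3,"hand":1},{"translation":[0,0,-0.03],"twist":-3,"hand":1},{"translation":[0,0,-0.03],"twist":-3,"hand":1}]'; python3 chk.py && python3 -m creep '[{"translation":[0,0,-0.03],"twist":-3,"hand":1},{"translation":[0,0,-0.03],"twist":-3,"hand":1},{"translation":[0,0,-0.03],"twist":-3,"hand":1},{"translation":[0,0,-0.03],"twist":-3,"hand":1},{"translation":[0,0,-0.03],"twist":-3,"hand":1}]'; python3 chk.py
```

```text
time: 13.32
eef_pos: [498.0, 197.8, 113.6]
ee_rot: [3.141, 0.0, 2.483]
ft_force: [-1.7, 1.9, 3.7]
finger_gap: 15.7
T [0.44  0.157 0.096] F [-1.7  1.9  3.7] yaw 2.4829 j6 -2.173 z 113.6 gap 15.7
T [0.44  0.157 0.096] F [-1.7  1.9  3.7] yaw 2.4829 j6 -2.173 z 113.6 gap 15.7False
False
```

```bash
sed -i 's/sys.exit(.*/sys.exit(1 if abs(t[2])>0.3 else 0)/' chk.py
python3 -m creep '[{"translation":[0,0,-0.03],"twist":-3,"hand":1},{"translation":[0,0,-0.03],"twist":-3,"hand":1},{"translation":[0,0,-0.03],"twist":-3,"hand":1},{"translation":[0,0,-0.03],"twist":-3,"hand":1},{"translation":[0,0,-0.02],"twist":-2,"hand":1}]'; python3 chk.py
```

```text
time: 13.73
eef_pos: [498.0, 197.8, 113.5]
ee_rot: [3.141, 0.0, 2.238]
ft_force: [-1.8, 1.2, 4.8]
finger_gap: 15.8
T [0.52  0.26  0.119] F [-1.8  1.2  4.8] yaw 2.2382 j6 -1.929 z 113.45 gap 15.8
```

```bash
python3 -m creep '[{"translation":[0,0,-0.02],"twist":-2,"hand":1},{"translation":[0,0,-0.02],"twist":-2,"hand":1},{"translation":[0,0,-0.02],"twist":-2,"hand":1},{"translation":[0,0,-0.02],"twist":-2,"hand":1},{"translation":[0,0,-0.02],"twist":-1,"hand":1}]'; python3 chk.py
```

```text
time: 14.15
eef_pos: [498.0, 197.9, 113.4]
ee_rot: [3.141, -0.0, 2.082]
ft_force: [-1.7, 2.1, 4.7]
finger_gap: 15.6
T [0.582 0.246 0.058] F [-1.7  2.1  4.7] yaw 2.0823 j6 -1.773 z 113.36 gap 15.6
```

38° done and still free. Now 3° per call, gating each next call on the torque.

```bash
python3 chk.py && python3 -m creep '[{"translation":[0,0,-0.01],"twist":-0.6,"hand":1},{"translation":[0,0,0],"twist":-0.6,"hand":1},{"translation":[0,0,-0.01],"twist":-0.6,"hand":1},{"translation":[0,0,0],"twist":-0.6,"hand":1},{"translation":[0,0,0],"twist":-0.6,"hand":1}]' >/dev/null && python3 chk.py && python3 -m creep '[{"translation":[0,0,-0.01],"twist":-0.6,"hand":1},{"translation":[0,0,0],"twist":-0.6,"hand":1},{"translation":[0,0,-0.01],"twist":-0.6,"hand":1},{"translation":[0,0,0],"twist":-0.6,"hand":1},{"translation":[0,0,-0.01],"twist":-0.6,"hand":1}]' >/dev/null && python3 chk.py && python3 -m creep '[{"translation":[0,0,-0.01],"twist":-0.6,"hand":1},{"translation":[0,0,0],"twist":-0.6,"hand":1},{"translation":[0,0,-0.01],"twist":-0.6,"hand":1},{"translation":[0,0,0],"twist":-0.6,"hand":1},{"translation":[0,0,-0.01],"twist":-0.6,"hand":1}]' >/dev/null && python3 chk.py && python3 -m creep '[{"translation":[0,0,-0.01],"twist":-0.6,"hand":1},{"translation":[0,0,0],"twist":-0.6,"hand":1},{"translation":[0,0,-0.01],"twist":-0.6,"hand":1},{"translation":[0,0,0],"twist":-0.6,"hand":1},{"translation":[0,0,0],"twist":-0.6,"hand":1}]' >/dev/null && python3 chk.py
```

```text
T [0.582 0.246 0.058] F [-1.7  2.1  4.7] yaw 2.0823 j6 -1.773 z 113.36 gap 15.6
T [0.698 0.294 0.07 ] F [-2.3  3.   4.5] yaw 2.0316 j6 -1.722 z 113.32 gap 15.6
T [0.782 0.271 0.034] F [-2.   2.4  5.6] yaw 1.9793 j6 -1.67 z 113.28 gap 15.5
T [0.722 0.287 0.033] F [-2.8  3.   5.8] yaw 1.9269 j6 -1.617 z 113.29 gap 15.5
T [0.707 0.309 0.008] F [-1.5  2.8  5. ] yaw 1.8745 j6 -1.565 z 113.23 gap 15.8
```

```bash
python3 chk.py && python3 -m creep '[{"translation":[0,0,-0.01],"twist":-0.6,"hand":1},{"translation":[0,0,0],"twist":-0.6,"hand":1},{"translation":[0,0,-0.01],"twist":-0.6,"hand":1},{"translation":[0,0,0],"twist":-0.6,"hand":1},{"translation":[0,0,0],"twist":-0.6,"hand":1}]' >/dev/null && python3 chk.py && python3 -m creep '[{"translation":[0,0,-0.01],"twist":-0.6,"hand":1},{"translation":[0,0,0],"twist":-0.6,"hand":1},{"translation":[0,0,-0.01],"twist":-0.6,"hand":1},{"translation":[0,0,0],"twist":-0.6,"hand":1},{"translation":[0,0,-0.01],"twist":-0.6,"hand":1}]' >/dev/null && python3 chk.py && python3 -m creep '[{"translation":[0,0,-0.01],"twist":-0.6,"hand":1},{"translation":[0,0,0],"twist":-0.6,"hand":1},{"translation":[0,0,-0.01],"twist":-0.6,"hand":1},{"translation":[0,0,0],"twist":-0.6,"hand":1},{"translation":[0,0,-0.01],"twist":-0.6,"hand":1}]' >/dev/null && python3 chk.py && python3 -m creep '[{"translation":[0,0,-0.01],"twist":-0.6,"hand":1},{"translation":[0,0,0],"twist":-0.6,"hand":1},{"translation":[0,0,-0.01],"twist":-0.6,"hand":1},{"translation":[0,0,0],"twist":-0.6,"hand":1},{"translation":[0,0,0],"twist":-0.6,"hand":1}]' >/dev/null && python3 chk.py && python3 -m creep '[{"translation":[0,0,-0.01],"twist":-0.6,"hand":1},{"translation":[0,0,0],"twist":-0.6,"hand":1},{"translation":[0,0,-0.01],"twist":-0.6,"hand":1},{"translation":[0,0,0],"twist":-0.6,"hand":1},{"translation":[0,0,-0.01],"twist":-0.6,"hand":1}]' >/dev/null && python3 chk.py && python3 -m creep '[{"translation":[0,0,-0.01],"twist":-0.6,"hand":1},{"translation":[0,0,0],"twist":-0.6,"hand":1},{"translation":[0,0,-0.01],"twist":-0.6,"hand":1},{"translation":[0,0,0],"twist":-0.6,"hand":1},{"translation":[0,0,0],"twist":-0.6,"hand":1}]' >/dev/null && python3 chk.py
```

```text
T [0.707 0.309 0.008] F [-1.5  2.8  5. ] yaw 1.8745 j6 -1.565 z 113.23 gap 15.8
T [0.759 0.306 0.051] F [-2.6  3.   6.1] yaw 1.8222 j6 -1.513 z 113.22 gap 15.7
T [0.779 0.379 0.106] F [-2.4  1.8  5.6] yaw 1.7699 j6 -1.46 z 113.19 gap 15.6
T [0.784 0.318 0.058] F [-1.5  4.2  6. ] yaw 1.7175 j6 -1.408 z 113.19 gap 15.6
T [0.844 0.306 0.108] F [-1.6  3.6  5.9] yaw 1.6651 j6 -1.355 z 113.19 gap 15.5
T [0.8   0.351 0.047] F [-2.2  3.2  4.3] yaw 1.6128 j6 -1.303 z 113.15 gap 15.8
T [0.801 0.342 0.031] F [-2.3  2.9  6. ] yaw 1.5604 j6 -1.251 z 113.11 gap 15.6
```

```bash
python3 chk.py && python3 -m creep '[{"translation":[0,0,-0.01],"twist":-0.6,"hand":1},{"translation":[0,0,0],"twist":-0.6,"hand":1},{"translation":[0,0,-0.01],"twist":-0.6,"hand":1},{"translation":[0,0,0],"twist":-0.6,"hand":1},{"translation":[0,0,0],"twist":-0.6,"hand":1}]' >/dev/null && python3 chk.py && python3 -m creep '[{"translation":[0,0,-0.01],"twist":-0.6,"hand":1},{"translation":[0,0,0],"twist":-0.6,"hand":1},{"translation":[0,0,-0.01],"twist":-0.6,"hand":1},{"translation":[0,0,0],"twist":-0.6,"hand":1},{"translation":[0,0,-0.01],"twist":-0.6,"hand":1}]' >/dev/null && python3 chk.py && python3 -m creep '[{"translation":[0,0,-0.01],"twist":-0.6,"hand":1},{"translation":[0,0,0],"twist":-0.6,"hand":1},{"translation":[0,0,-0.01],"twist":-0.6,"hand":1},{"translation":[0,0,0],"twist":-0.6,"hand":1},{"translation":[0,0,-0.01],"twist":-0.6,"hand":1}]' >/dev/null && python3 chk.py && python3 -m creep '[{"translation":[0,0,-0.01],"twist":-0.6,"hand":1},{"translation":[0,0,0],"twist":-0.6,"hand":1},{"translation":[0,0,-0.01],"twist":-0.6,"hand":1},{"translation":[0,0,0],"twist":-0.6,"hand":1},{"translation":[0,0,0],"twist":-0.6,"hand":1}]' >/dev/null && python3 chk.py && python3 -m creep '[{"translation":[0,0,-0.01],"twist":-0.6,"hand":1},{"translation":[0,0,0],"twist":-0.6,"hand":1},{"translation":[0,0,-0.01],"twist":-0.6,"hand":1},{"translation":[0,0,0],"twist":-0.6,"hand":1},{"translation":[0,0,-0.01],"twist":-0.6,"hand":1}]' >/dev/null && python3 chk.py && python3 -m creep '[{"translation":[0,0,-0.01],"twist":-0.6,"hand":1},{"translation":[0,0,0],"twist":-0.6,"hand":1},{"translation":[0,0,-0.01],"twist":-0.6,"hand":1},{"translation":[0,0,0],"twist":-0.6,"hand":1},{"translation":[0,0,0],"twist":-0.6,"hand":1}]' >/dev/null && python3 chk.py
```

```text
T [0.801 0.342 0.031] F [-2.3  2.9  6. ] yaw 1.5604 j6 -1.251 z 113.11 gap 15.6
T [0.776 0.324 0.033] F [-1.3  3.8  5.4] yaw 1.5081 j6 -1.198 z 113.09 gap 15.8
T [0.85  0.31  0.045] F [-1.5  4.3  5.9] yaw 1.4557 j6 -1.146 z 113.11 gap 15.6
T [1.127 0.48  0.463] F [-2.4  4.8  6.8] yaw 1.404 j6 -1.094 z 113.05 gap 15.5
```

The torque jumped to 0.46 N m, so the lid is bottoming at about 1.34 rad. Now 1° per call.

```bash
python3 -m creep '[{"translation":[0,0,0],"twist":-0.2,"hand":1},{"translation":[0,0,0],"twist":-0.2,"hand":1},{"translation":[0,0,0],"twist":-0.2,"hand":1},{"translation":[0,0,0],"twist":-0.2,"hand":1},{"translation":[0,0,0],"twist":-0.2,"hand":1}]' >/dev/null; python3 chk.py
```

```text
T [1.202 0.59  0.634] F [-3.7  5.1  6.2] yaw 1.387 j6 -1.077 z 113.09 gap 15.6
```

```bash
python3 -m creep '[{"translation":[0,0,0],"twist":-0.2,"hand":1},{"translation":[0,0,0],"twist":-0.2,"hand":1},{"translation":[0,0,0],"twist":-0.2,"hand":1},{"translation":[0,0,0],"twist":-0.2,"hand":1},{"translation":[0,0,0],"twist":0,"hand":1}]' >/dev/null; python3 chk.py;  python3 -m creep '[{"translation":[0,0,0],"twist":0,"hand":1},{"translation":[0,0,0],"twist":0,"hand":1},{"translation":[0,0,0],"twist":0,"hand":1},{"translation":[0,0,0],"twist":0,"hand":1},{"translation":[0,0,0],"twist":0,"hand":1}]' >/dev/null; python3 chk.py
```

```text
T [1.221 0.616 0.674] F [-3.1  5.7  7.2] yaw 1.3732 j6 -1.063 z 113.06 gap 15.5
T [1.238 0.641 0.714] F [-3.3  5.   5.5] yaw 1.3734 j6 -1.063 z 113.07 gap 15.7
```

```bash
python3 -m creep '[{"translation":[0,0,0],"twist":-0.3,"hand":1},{"translation":[0,0,0],"twist":-0.3,"hand":1},{"translation":[0,0,0],"twist":-0.3,"hand":1},{"translation":[0,0,0],"twist":0,"hand":1},{"translation":[0,0,0],"twist":0,"hand":1}]' >/dev/null; python3 chk.py;  python3 -m creep '[{"translation":[0,0,0],"twist":0,"hand":1},{"translation":[0,0,0],"twist":0,"hand":1},{"translation":[0,0,0],"twist":0,"hand":1},{"translation":[0,0,0],"twist":0,"hand":1},{"translation":[0,0,0],"twist":0,"hand":1}]' >/dev/null; python3 chk.py
```

```text
T [1.257 0.698 0.718] F [-4.6  5.8  5.7] yaw 1.3577 j6 -1.048 z 113.07 gap 15.2
T [1.153 0.734 0.658] F [-4.1  4.9  5.8] yaw 1.3578 j6 -1.048 z 113.07 gap 15.5
```

```bash
python3 -m creep '[{"translation":[0,0,0],"twist":-0.4,"hand":1},{"translation":[0,0,0],"twist":-0.4,"hand":1},{"translation":[0,0,0],"twist":-0.4,"hand":1},{"translation":[0,0,0],"twist":0,"hand":1},{"translation":[0,0,0],"twist":0,"hand":1}]' >/dev/null; python3 chk.py;  python3 -m creep '[{"translation":[0,0,0],"twist":0,"hand":1},{"translation":[0,0,0],"twist":0,"hand":1},{"translation":[0,0,0],"twist":0,"hand":1},{"translation":[0,0,0],"twist":0,"hand":1},{"translation":[0,0,0],"twist":0,"hand":1}]' >/dev/null; python3 chk.py
```

```text
T [1.153 0.771 0.773] F [-4.6  5.2  6.8] yaw 1.337 j6 -1.027 z 113.04 gap 15.9
T [1.124 0.749 0.813] F [-3.8  4.3  7.2] yaw 1.337 j6 -1.027 z 113.05 gap 15.4
```

```bash
python3 -m creep '[{"translation":[0,0,0],"twist":-0.4,"hand":1},{"translation":[0,0,0],"twist":-0.4,"hand":1},{"translation":[0,0,0],"twist":-0.4,"hand":1},{"translation":[0,0,0],"twist":0,"hand":1},{"translation":[0,0,0],"twist":0,"hand":1}]' >/dev/null; python3 chk.py;  python3 -m creep '[{"translation":[0,0,0],"twist":0,"hand":1},{"translation":[0,0,0],"twist":0,"hand":1},{"translation":[0,0,0],"twist":0,"hand":1},{"translation":[0,0,0],"twist":0,"hand":1},{"translation":[0,0,0],"twist":0,"hand":1}]' >/dev/null; python3 chk.py
```

```text
T [1.144 0.703 0.881] F [-4.1  5.6  6.3] yaw 1.3161 j6 -1.006 z 113.04 gap 15.4
T [1.108 0.843 0.931] F [-3.9  5.2  6.6] yaw 1.3162 j6 -1.006 z 113.04 gap 15.6
```

```bash
python3 -m creep '[{"translation":[0,0,0],"twist":-0.3,"hand":1},{"translation":[0,0,0],"twist":-0.3,"hand":1},{"translation":[0,0,0],"twist":0,"hand":1},{"translation":[0,0,0],"twist":0,"hand":1},{"translation":[0,0,0],"twist":0,"hand":1}]' >/dev/null; python3 chk.py;  python3 -m creep '[{"translation":[0,0,0],"twist":0,"hand":1},{"translation":[0,0,0],"twist":0,"hand":1},{"translation":[0,0,0],"twist":0,"hand":1},{"translation":[0,0,0],"twist":0,"hand":1},{"translation":[0,0,0],"twist":0,"hand":1}]' >/dev/null; python3 chk.py;python3 -m creep '[{"translation":[0,0,0],"twist":0,"hand":1},{"translation":[0,0,0],"twist":0,"hand":1},{"translation":[0,0,0],"twist":0,"hand":1},{"translation":[0,0,0],"twist":0,"hand":1},{"translation":[0,0,0],"twist":0,"hand":1}]' >/dev/null; python3 chk.py;python3 -m creep '[{"translation":[0,0,0],"twist":0,"hand":1},{"translation":[0,0,0],"twist":0,"hand":1},{"translation":[0,0,0],"twist":0,"hand":1},{"translation":[0,0,0],"twist":0,"hand":1},{"translation":[0,0,0],"twist":0,"hand":1}]'; python3 chk.py
```

```text
T [1.146 0.682 0.927] F [-3.3  5.6  5.8] yaw 1.3058 j6 -0.996 z 113.04 gap 15.3
T [1.106 0.797 0.959] F [-4.9  4.6  6.9] yaw 1.3057 j6 -0.996 z 113.03 gap 15.3
T [1.164 0.745 0.975] F [-4.1  4.7  6.5] yaw 1.3058 j6 -0.996 z 113.05 gap 15.8
time: 24.98
eef_pos: [497.6, 198.2, 113.0]
ee_rot: [-3.141, -0.0, 1.306]
ft_force: [-5.1, 5.5, 6.3]
finger_gap: 15.6
T [1.149 0.734 0.988] F [-5.1  5.5  6.3] yaw 1.3058 j6 -0.996 z 113.04 gap 15.6
```

The held torque averages 0.96 N m. I'll open the jaws straight, without turning back, then rise and look.

```bash
python3 -m creep '[{"translation":[0,0,0],"twist":0,"hand":0.6},{"translation":[0,0,0],"twist":0,"hand":0.6},{"translation":[0,0,0],"twist":0,"hand":0.6},{"translation":[0,0,0],"twist":0,"hand":0.6},{"translation":[0,0,4],"twist":0,"hand":0.6}]'; python3 -m creep '[{"translation":[0,0,10],"twist":0,"hand":0.6},{"translation":[0,0,20],"twist":0,"hand":0.6},{"translation":[0,0,30],"twist":0,"hand":0.6},{"translation":[0,0,30],"twist":0,"hand":0.6},{"translation":[0,0,20],"twist":0,"hand":0.6}]'; python3 -m creep '[{"translation":[-20,0,0],"twist":0,"hand":0.6},{"translation":[-30,0,0],"twist":0,"hand":0.6},{"translation":[-30,0,0],"twist":0,"hand":0.6},{"translation":[-20,0,0],"twist":0,"hand":0.6},{"translation":[0,0,0],"twist":0,"hand":0.6}]'; python3 chk.py; python3 - <<'E'
from station import *
import cv2,numpy as np
for n in("scene","top"):
    d=get_image(n); np.savez(f"{n}5.npz",**d);cv2.imwrite(f"pics/{n}5.png",d["color"][:,:,::-1])
from h import *
from body import body
from meas import jar
s=load("scene5.npz")
body(s,np.array([497.7,197.5]),45,88,"scene5"); jar(s,"s5")
for n in ("scene","top"):
    a=load(n+"0.npz")["color"].astype(int);b=load(n+"5.npz")["color"].astype(int)
    df=(abs(a-b).max(2)>60).astype(np.uint8);df=cv2.morphologyEx(df,cv2.MORPH_OPEN,np.ones((3,3)))
    print(n,[st[:5].tolist() for st in cv2.connectedComponentsWithStats(df)[2][1:]])
E
```

```text
time: 25.4
eef_pos: [497.5, 197.4, 116.1]
ee_rot: [-3.14, 0.001, 1.304]
ft_force: [0.8, 0.1, -0.9]
finger_gap: 37.3
time: 25.82
eef_pos: [498.3, 197.8, 230.7]
ee_rot: [3.139, -0.002, 1.304]
ft_force: [0.4, -0.1, 0.8]
finger_gap: 37.7
time: 26.23
eef_pos: [395.5, 197.7, 228.1]
ee_rot: [3.141, -0.001, 1.305]
ft_force: [0.4, -0.4, -0.1]
finger_gap: 37.4
T [ 0.09  -0.082 -0.054] F [ 0.4 -0.4 -0.1] yaw 1.3048 j6 -0.924 z 228.13 gap 37.4
scene5 face 0 140 yaw mod90 -14.83 offset 30.22 med res 0.6
scene5 face 3 84 yaw mod90 -13.87 offset 29.45 med res 0.37
s5 blue px centroid [341.8 156.9]
 rib z 132.2 mean [500.5 195.9 132. ] rect (array([498.4, 196.8]), array([16.7, 51.9]), 79.4) 137
 rib yaw pca 169.3
 disc z 109.5 rect (array([499.8, 196.4]), array([56.4, 53. ]), 57.9)
 shoulder z 89.3 rect (array([507.4, 182.4]), array([77.3, 45.5]), 33.2) 182
scene [[117, 0, 7, 3, 19], [345, 0, 5, 3, 14], [122, 7, 8, 7, 49], [305, 9, 40, 40, 746], [324, 17, 14, 4, 44], [339, 17, 3, 3, 9], [359, 28, 17, 32, 259], [289, 61, 8, 11, 68], [333, 60, 8, 32, 158], [308, 69, 9, 28, 195], [217, 73, 3, 3, 9], [0, 127, 3, 6, 16], [324, 143, 33, 47, 975], [0, 151, 11, 17, 96], [174, 211, 32, 32, 753], [185, 239, 22, 16, 233]]
top [[178, 218, 38, 35, 938], [49, 224, 149, 196, 16011], [361, 229, 34, 34, 948], [164, 252, 52, 23, 416], [176, 269, 4, 8, 29], [183, 347, 3, 3, 9], [556, 371, 4, 9, 31], [265, 410, 61, 10, 382]]
```

View pics/scene5.png

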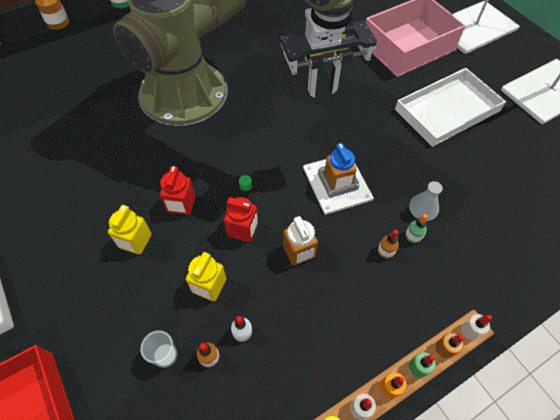

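View pics/top5.png

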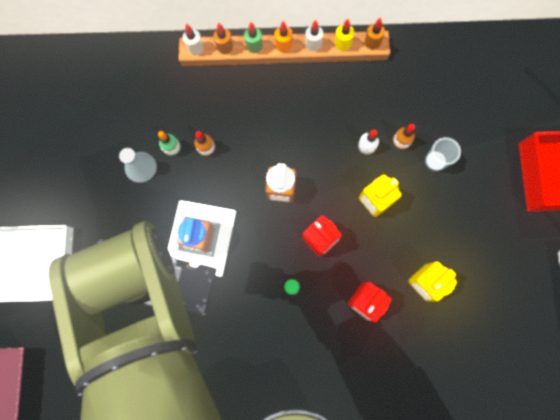

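The pictures show the jar upright and home in the nest: scene (341,170), top (194,236). The gripper is clear. The only changed regions are the arm, the jar's old spot and the nest, so nothing else moved. Handing in.

```bash
python3 -c "
from station import *;print(finish_job(),read_state()['time'])"
```

```text
the job is handed in; nothing more can be done
the job is handed in; nothing more can be done
```

The blue-lidded jar is home in the nest with its lid screwed down. I lifted it by the rib and lowered it until it touched down at the expected height. I then regripped half a turn round and turned the lid clockwise about 1.35 rad until it bottomed.

**Torque:** four readings of the held torque averaged 0.96 N m (0.93 to 0.99, each good to about 0.04 N m). I opened the jaws without turning back, but did not feel the torque again after letting go.

**Last checks:**
- The jar stands upright and released, and the last pictures show nothing else moved.
- The rib's top sits about 12 mm higher than it did on the table. The jar is turned about 2.5° within the nest's play.
- The gripper was clear, with forces near zero. I handed the job in at about 26 s, and the largest force I read was about 10 N.

**Disagreement:** the camera puts the rib about 4° behind the gripper's final angle. I take this as pads giving or slipping slightly under load, plus picture error.

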